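# Core up and close a two-cavity wheel mould, and hold it shut

## Task

Get the board-wheel mould ready for pouring: stand the two white wheel cores upright in the lower mould half, one over the locating boss in each cavity, then set the upper half, the one with the wooden handle, down on the two dowels. Press it against the spring-loaded core seats until the two green halves meet fully, face to face, and finish while still holding it firmly pressed shut. Leave the other things on the bench where they are.

Things in the scene. Friction and masses are not known exactly. Their poses are not given: they have to be found in the camera images.
- lower: Lower mould half: green plastic block 90 (x) x 190 (y) x 37 mm on a light wood base board 130 x 250 x 12 mm; fixed. Origin at the centre of the board's underside, on the bench; z up, y along its length. Its flat top, the parting face, is 49 mm above the origin, with two round cavities at y = +34 and -34 mm and two upright steel dowels at y = +76 and -76 mm (all at x = 0).
- cavity_a (a point): Centre of the cavity on the +y side of the lower half, at the height of the parting face; axes as the lower half's. The cavity is 56 mm across, 17 mm deep. In it is a flat sprung steel seat, 40 mm across, its top 11 mm below the face when free, with a tapered centre boss 6 mm high (19 mm across at the foot, 12 mm at the tip) that fits loosely in a core's bore.
- cavity_b (a point): Centre of the same kind of cavity on the -y side of the lower half, at the height of the parting face.
- dowel_a (a point): Tip of the steel dowel on the +y side of the lower half, 25 mm above the parting face; 12 mm diameter, the upper 10 mm tapering to 6 mm.
- dowel_b (a point): Tip of the same kind of dowel on the -y side of the lower half.
- seat_a (a joint): How far the sprung seat in cavity_a is pressed down (m): 0 free, about 0.006 with the mould shut on a core, 0.008 at its stop. It pushes up with 3.5 N when free, 5.9 N at 0.006.
- seat_b (a joint): The same for the seat in cavity_b.
- upper: Upper mould half, loose: green plastic block 90 (x) x 190 (y) x 27 mm, 0.25 to 0.5 kg, lying face down on the bench. Origin at the centre of its underside (its parting face); z up, y along its length. Underside cavities 58 mm across, 17 mm deep at y = +34 and -34 mm take the tops of the cores. A wooden handle is on its top. It fits either way round (half a turn).
- handle (a point): Centre of the top of the upper half's brown wooden handle, a batten 24 mm wide (x), 100 mm long (y) and 32 mm tall; 59 mm above the upper half's origin. Laid on, the upper half rests on the cores about 6 mm open; shut, this point is 108 mm above the lower half's origin. Shutting against the springs takes a push of about 10 N; holding it firmly shut, about 20 N.
- hole_a (a point): Centre of the upper half's dowel hole at its +y end (y = +76 mm), at its top surface, 27 mm above its underside. The hole is 14 mm across and goes right through.
- hole_b (a point): Centre of the same kind of dowel hole at y = -76 mm.
- core_1: White plastic wheel core, a plain tube standing upright on the bench: 34 mm outside diameter, 22 mm bore, 34 mm tall, about 30 g. Origin at the centre of its lower end. Standing free on its seat its lower end is 11 mm below the lower half's parting face and its upper end 23 mm above it.
- core_2: The other white wheel core, the same; either core may go in either cavity.
- wax_tin: Bystander: blue tin, 64 mm across, 42 mm tall; origin at the centre of its underside.
- wheel_1: Bystander: finished orange wheel lying flat, 56 mm across, 34 mm tall; origin at the centre of its underside.
- wheel_2: Bystander: finished orange wheel like the other.
- resin: Bystander: closed white bottle, 72 mm across, 170 mm tall; origin at the centre of its underside.
- hardener: Bystander: closed amber bottle, 56 mm across, 130 mm tall; origin at the centre of its underside.
- tape: Bystander: yellow roll of tape lying flat, 96 mm across, 24 mm tall; origin at the centre of its underside.
- roller: Bystander: steel laminating roller, 38 mm across and 100 mm long, with a red handle along its -x side, about 180 mm in all; origin on the bench under the roll's middle.
- screwdriver: Bystander: red-handled screwdriver, about 200 mm long, lying on the bench; origin under its middle part, x along its length.
Mind the look-alikes: they are no part of the job. What is shaped like the core_1 but orange is not meant. What is shaped like the core_2 but orange is not meant.

How it is judged:
On the way:
1. both cores stand upright in the lower half, one over the boss of each cavity, and the fingers have let go of them (((horizontal distance between core_1 and cavity_a below 0.005 m and z of core_1 in the frame of cavity_a below -0.0085 m and angle between each of core_1, core_2's own z axis and vertical below 0.08 rad and horizontal distance between core_2 and cavity_b below 0.005 m and z of core_2 in the frame of cavity_b below -0.0085 m) or (horizontal distance between core_1 and cavity_b below 0.005 m and z of core_1 in the frame of cavity_b below -0.0085 m and angle between each of core_1, core_2's own z axis and vertical below 0.08 rad and horizontal distance between core_2 and cavity_a below 0.005 m and z of core_2 in the frame of cavity_a below -0.0085 m)) and contact force between the fingers and core_1 below 0.1 N and contact force between the fingers and core_2 below 0.1 N), for 0.2 s.
At the end, for the whole second after the job is handed in: One core upright in each cavity (centred within 5 mm); upper half on both dowels (within 2.5 mm, 0.04 rad; level within 0.03 rad), parting faces under 1.5 mm apart and pressing on each other with over 2 N, fingers still holding or pushing the upper half, all at rest (((horizontal distance between core_1 and cavity_a below 0.005 m and z of core_1 in the frame of cavity_a below -0.0085 m and angle between each of core_1, core_2's own z axis and vertical below 0.08 rad and horizontal distance between core_2 and cavity_b below 0.005 m and z of core_2 in the frame of cavity_b below -0.0085 m) or (horizontal distance between core_1 and cavity_b below 0.005 m and z of core_1 in the frame of cavity_b below -0.0085 m and angle between each of core_1, core_2's own z axis and vertical below 0.08 rad and horizontal distance between core_2 and cavity_a below 0.005 m and z of core_2 in the frame of cavity_a below -0.0085 m)) and horizontal distance between upper and lower below 0.0025 m and angle between the y axis of upper and the y axis of lower, either way round below 0.04 rad and angle between upper's own z axis and vertical below 0.03 rad and z of upper in the frame of lower between 0.047 and 0.0505 m and contact force between upper and lower above 2 N and contact force between the fingers and upper above 2 N and linear speed of upper below 0.01 m/s); the arm keeps its last pose, push and grip.
It fails at once if a bystander is pushed more than 30 mm from its place (distance of any of wheel_1, wheel_2, wax_tin, resin, hardener, tape, roller, screwdriver from where it was at the start of the episode above 0.03 m).
It also fails if it takes over 64 s, if anything falls off the work surface, if the arm or the gripper's body presses on something with over 40 N, if the wrist force passes 120 N, or if a joint passes its speed limit or range.

## Robot

A 7-joint arm with a two-finger parallel gripper is mounted at the origin on the work surface. World frame = base frame: x ahead of the robot, y to its left, z up, the work surface at z = 0. Lengths are in m, angles in rad, forces in N, time in s.
With the tool pointing down it reaches from about 0.4 to 0.875 m from the base axis. Payload 4.4 kg.
Tool frame: the origin (TCP) lies between the finger pads; the fingertips stand 25 mm ahead of it and the grasp point (between the pads) lies 6 mm ahead of it; z points along the fingers, y is the line along which they close (so a half turn about z gives the same grasp; the last joint's range is limited). The gripper opens to 85 mm and grips with 20 to 120 N. Pads are 22 mm wide; open, the fingers measure 114 mm over their backs; the gripper's body (76 mm by 85 mm) begins 54 mm behind the grasp point. The pads swing forward as they close: fully open they stand 13 mm farther back than shut.
Start: joints at [-1.184, 0.628, 0.038, 1.517, -0.027, 0.996, -0.02], TCP at [0.284, 0.585, 0.256] pointing down, gripper open.
Joint ranges: [-3.06, 3.06], [-0.37, 2.12], [-1.25, 1.32], [0.18, 2.47], [-1.1, 4.24], [0.23, 1.98], [-2.94, 2.94]. Speed limits (rad/s): [2.57, 2.57, 3.14, 3.14, 3.14, 3.14, 3.14].

## Interface

Orientations are given as a unit quaternion [w, x, y, z].
In Python, from station import ctrl gives the robot as it stands. The module is installed in compiled form; this text tells all that it offers.
- The arm moves only by the tool step_arm, never from a script. Its argument "plan" is one flat list of numbers, 7 for each row, row after row: the opening, from 0 (shut) to 1 (fully open), then the shift along the world's x, y, z in cm, then the turn, a rotation vector about the world's x, y, z in degrees. A call has exactly 8 rows; each row is the pose to reach, as a shift and turn from the pose commanded when the call began; what a row does not reach only later rows make up. A row lasts 1/8 s, in which the tool goes at most 62.5 mm and 10.7 degrees, less where a joint would pass 70% of its speed; a pose out of reach is approached as far as the arm can. A call with a gripper value outside its range is refused whole. The fingers move at their own pace and stop on an object; "squeeze" is the grip in N (left out, the last holds). Time passes only in rows, so rows that repeat a pose let the fingers close, or fill a call up. It gives the time, the measured TCP pose, the force, the opening and the grip force at its end, in the units of the state.
- ctrl.read_state(): the state, without advancing time (a new reading comes with each control period).
- ctrl.get_image(name): name is "scene" or "top" or "wrist"; returns the picture (420x560x3 uint8, blue, green, red); there is no depth.
- ctrl.camera_model(name): a dict with "mtx" (3x3 intrinsics, pixels), "extrinsics" (4x4, takes a point from camera to world coordinates); the wrist camera has in their place "tool_from_camera" (4x4, takes a point from camera to tool coordinates, whose origin is the TCP and whose axes are the flange's). Camera axes: x right, y down, z forward; pixel columns grow to the right and rows downward; lengths in m; the calibration is good to about 2 mm. A picture is of the moment at which its call begins: read the wrist's pose just before it. camera_model takes no time and is no camera call.
- ctrl.finish_job(): hands the job in; it is judged then, once.
The state is a dict: "time_s": time; "joints": joint angles; "joint_velocities": joint speeds; "effort": joint torques, N m; "tool_pos": TCP position; "tool_rot": TCP orientation; "ft_force": force on the tool from outside, world axes, zero at the start; "moment": the same for the moment, N m; "finger_gap": opening from 0.0 (shut) to 1.0 (fully open); "finger_force": force on a finger pad.
Only numpy, scipy, OpenCV 4.12 (cv2) and the standard library are available. Lean on these libraries where they do the work, as an engineer would, in place of code of your own. Each camera call takes 0.05 s, during which the arm holds its last target. There are 200 camera calls.

## Working session

There is one attempt and no reset: what is moved stays moved. The work goes in short steps, Python scripts to look and compute and a tool call to move; the robot and the scene stay as the last step left them, time stands still between calls to the robot, and variables do not carry over. Pictures are saved under pics/ and viewed, at most 10 in all, crops included, and the job is handed in when it is done.

Besides the shell and the picture viewer there is one more tool, called after "Request:" as a command line: name --argument value ..., lists and objects as JSON in quotes. step_arm: Moves the arm, as the interface text tells. Its arguments: {"type":"object","properties":{"plan":{"type":"array"},"squeeze":{"type":"number"}},"required":["plan"]}

```bash
mkdir -p pics
python3 - <<'E'
from station import ctrl
import cv2,numpy as np
np.set_printoptions(precision=4,suppress=True)
print(ctrl.read_state())
for n in("top","scene"):
    cv2.imwrite(f"pics/{n}0.png",ctrl.get_image(n)); print(n,ctrl.camera_model(n))
print(ctrl.camera_model("wrist"))
E
```

```text
{'time_s': 0.0, 'joints': array([-1.1838,  0.6294,  0.0384,  1.5184, -0.027 ,  0.9963, -0.02  ]), 'joint_velocities': array([ 0.0016, -0.0004,  0.0014, -0.0016, -0.0009, -0.0006,  0.0002]), 'effort': array([ -0.0004, -56.3401,   1.2265, -19.3439,   0.0111,   0.0107,
         0.    ]), 'tool_pos': array([0.2841, 0.584 , 0.2554]), 'tool_rot': array([-0.0002,  0.2245,  0.9745, -0.0009]), 'ft_force': array([ 0.457 , -0.2184,  0.1308]), 'moment': array([-0.0389, -0.0471, -0.0069]), 'finger_force': 0.0, 'finger_gap': 0.9964105021209767}
top {'mtx': array([[391.1766,   0.    , 275.4086],
       [  0.    , 391.1766, 207.6127],
       [  0.    ,   0.    ,   1.    ]]), 'extrinsics': array([[-0.0136, -0.9872,  0.1588,  0.4092],
       [-0.9994,  0.0182,  0.0279, -0.0833],
       [-0.0305, -0.1583, -0.9869,  1.1494],
       [ 0.    ,  0.    ,  0.    ,  1.    ]])}
scene {'mtx': array([[499.6996,   0.    , 278.2382],
       [  0.    , 499.6996, 205.7776],
       [  0.    ,   0.    ,   1.    ]]), 'extrinsics': array([[-0.7574,  0.5178, -0.3977,  1.0402],
       [ 0.6527,  0.6144, -0.4432,  0.4503],
       [ 0.0149, -0.5953, -0.8034,  1.0258],
       [ 0.    ,  0.    ,  0.    ,  1.    ]])}
{'mtx': array([[325.8472,   0.    , 278.9921],
       [  0.    , 325.8472, 214.4395],
       [  0.    ,   0.    ,   1.    ]]), 'tool_from_camera': array([[-0.0001, -0.9646, -0.2636,  0.0672],
       [ 1.    , -0.0003,  0.0007, -0.0006],
       [-0.0008, -0.2636,  0.9646, -0.1179],
       [ 0.    ,  0.    ,  0.    ,  1.    ]])}
```

View pics/top0.png

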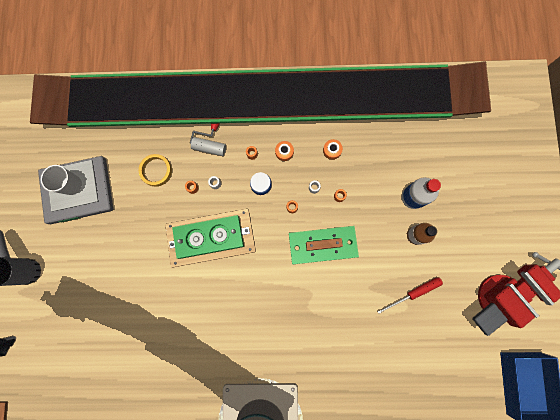

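View pics/scene0.png

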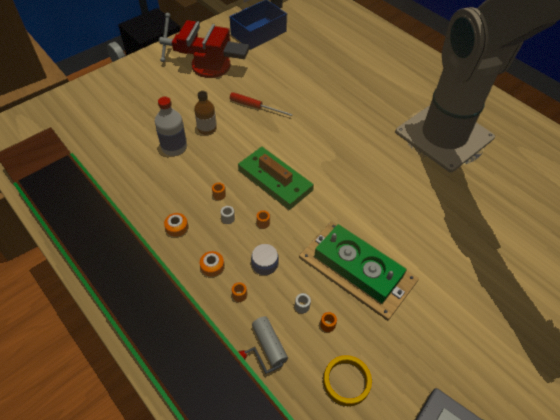

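The top view shows the white cores at about (214,182) and (314,186), the lower half at (210,237) with cavities at (196,239) and (219,235), and the upper half's handle at (324,244). The orange rings are look-alikes. The scene view agrees, with the cores at (303,302) and (228,214).

```bash
cat > h.py <<'E'
from station import ctrl
import cv2,numpy as np
from scipy.spatial.transform import Rotation as R
np.set_printoptions(precision=4,suppress=True)
def ext(n,s=None):
    m=ctrl.camera_model(n)
    if n!="wrist": return m["mtx"],m["extrinsics"]
    T=np.eye(4);T[:3,:3]=R.from_quat(s["tool_rot"],scalar_first=True).as_matrix();T[:3,3]=s["tool_pos"]
    return m["mtx"],T@m["tool_from_camera"]
def at(KE,uv,z):
    K,E=KE;d=E[:3,:3]@np.linalg.solve(K,[uv[0],uv[1],1]);o=E[:3,3]
    return o+d*(z-o[2])/d[2]
def px(KE,p):
    K,E=KE;q=K@(E[:3,:3].T@(np.asarray(p)-E[:3,3]));return q[:2]/q[2]
def yaw(s): # angle of tool y axis in world, deg
    y=R.from_quat(s["tool_rot"],scalar_first=True).as_matrix()[:,1];return np.degrees(np.arctan2(y[1],y[0]))
E
python3 - <<'E'
from h import *
k=ext("top")
for n,u,z in [("c1",(214,182),.034),("c2",(314,186),.034),("cava",(196,239),.043),("cavb",(219,235),.043),("handle",(324,244),.059),("h+",(307.5,244),.059),("h-",(341,243),.059),("tin",(260,183),.042),("dow",(181,241),.07),("dow",(237,228),.07),("tape",(155,171),.02),("roller",(208,146),.03)]:
    print(n,at(k,u,z))
s=ctrl.read_state();print(yaw(s))
E
```

```text
c1 [0.6681 0.1275 0.034 ]
c2 [ 0.6501 -0.1648  0.034 ]
cava [0.5009 0.1754 0.043 ]
cavb [0.5112 0.1097 0.043 ]
handle [ 0.4799 -0.1858  0.059 ]
h+ [ 0.4807 -0.1402  0.059 ]
h- [ 0.482  -0.2328  0.059 ]
tin [ 0.6605 -0.0082  0.042 ]
dow [0.4937 0.2109 0.07  ]
dow [0.5274 0.0549 0.07  ]
tape [0.7087 0.3084 0.02  ]
roller [0.7796 0.1475 0.03  ]
64.05691271984621
```

Request:
step_arm --plan '[1, 3, -6, 0, 0, 0, -7, 1, 6, -12, 0, 0, 0, -14, 1, 9, -18, 0, 0, 0, -21, 1, 12, -24, 0, 0, 0, -28, 1, 15, -30, 0, 0, 0, -35, 1, 18, -36, 0, 0, 0, -42, 1, 22, -41, 0, 0, 0, -49, 1, 25, -45, 0, 0, 0, -53]'

```text
time_s: 1.1
tool_pos: [0.5255, 0.1459, 0.2562]
tool_rot: [-0.0, 0.637, 0.771, -0.0]
ft_force: [0.7, 1.2, -0.3]
finger_gap: 1.001
finger_force: 0.0
```

Run:
```python
from h import *
import json,pickle
s=ctrl.read_state();im=ctrl.get_image("wrist");print(s["time_s"],s["tool_pos"],yaw(s),s["joint_velocities"])
pickle.dump((s,im),open("w1.pkl","wb"));cv2.imwrite("pics/w1.png",im)
```

```text
1.1 [0.5255 0.1459 0.2562] 10.925575964164139 [ 0.834   0.2378  0.1508 -0.4073 -0.1457  0.1968  0.4667]
```

View pics/w1.png

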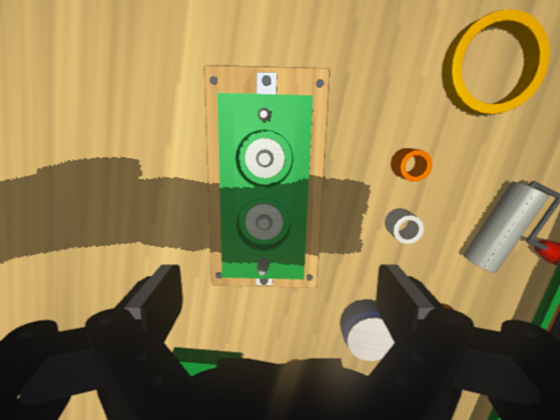

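The wrist view shows the lower half squarely: seats at about (264,158) and (264,222), dowel tips at (264,114) and (263,267), the white core at (407,229), with an orange look-alike at (412,164). The arm was still settling, so I'll re-take it and measure.

Run:
```python
from h import *
import pickle
for i in range(4): s=ctrl.read_state();im=ctrl.get_image("wrist")
print(s["time_s"],s["tool_pos"],yaw(s),abs(s["joint_velocities"]).max())
pickle.dump((s,im),open("w2.pkl","wb"))
k=ext("wrist",s)
hsv=cv2.cvtColor(im,cv2.COLOR_BGR2HSV)
# boards corner screws / green holes
g=cv2.inRange(hsv,(45,90,20),(85,255,255))
n,l,st,c=cv2.connectedComponentsWithStats(g)
print("green",[(st[i],c[i]) for i in range(1,n) if st[i][4]>500])
cs,h=cv2.findContours(g,cv2.RETR_CCOMP,cv2.CHAIN_APPROX_NONE)
for q,hh in zip(cs,h[0]):
    if len(q)>30 and cv2.contourArea(q)>150:
        print("hole" if hh[3]>=0 else "outer",cv2.contourArea(q),cv2.fitEllipse(q) )
w=cv2.inRange(hsv,(0,0,130),(179,60,255))
cs,h=cv2.findContours(w,cv2.RETR_EXTERNAL,cv2.CHAIN_APPROX_NONE)
for q in cs:
    if len(q)>25: 
        e=cv2.fitEllipse(q);print("white",cv2.contourArea(q),e,at(k,e[0],.034),at(k,e[0],.038))
v=im[90:300,190:340];cv2.imwrite("pics/w2c.png",cv2.resize(v,None,fx=2.8,fy=2.8,interpolation=cv2.INTER_CUBIC))
v=im[190:270,370:450]
```

```text
1.3 [0.5251 0.146  0.2559] 10.869439189685068 0.04473889590556649
green [(array([  218,    93,    95,   186, 13655], dtype=int32), array([263.9694, 182.3927])), (array([532, 264,  28,  67, 816], dtype=int32), array([548.8186, 302.9473])), (array([ 173,  348,   68,   29, 1015], dtype=int32), array([199.9635, 359.5074]))]
outer 937.0 ((200.05506896972656, 360.1083679199219), (25.089731216430664, 67.64815521240234), 88.16423797607422)
outer 746.0 ((548.2617797851562, 304.5345764160156), (16.396076202392578, 71.89376831054688), 19.776050567626953)
outer 16065.5 ((264.0610656738281, 180.62716674804688), (100.17890167236328, 229.43414306640625), 0.5594843626022339)
hole 180.5 ((262.7711181640625, 265.9920349121094), (12.002863883972168, 19.470657348632812), 9.225350379943848)
hole 1161.5 ((264.110595703125, 221.10609436035156), (38.214481353759766, 38.769901275634766), 102.0009536743164)
hole 1343.5 ((264.77294921875, 157.60147094726562), (41.164207458496094, 41.608551025390625), 148.18601989746094)
white 1425.5 ((369.7911071777344, 339.2504577636719), (42.12234878540039, 43.579917907714844), 75.9446792602539) [ 0.6663 -0.0126  0.034 ] [ 0.6645 -0.01    0.038 ]
white 658.5 ((408.75640869140625, 229.0116729736328), (27.347986221313477, 30.74831199645996), 61.121055603027344) [0.6717 0.1306 0.034 ] [0.6699 0.1316 0.038 ]
white 2436.5 ((508.55255126953125, 230.6839141845703), (28.762060165405273, 123.9913558959961), 36.59162139892578) [0.7796 0.1494 0.034 ] [0.7765 0.1501 0.038 ]
white 1187.0 ((264.9086608886719, 157.56173706054688), (38.62446212768555, 39.17479705810547), 158.1902618408203) [0.5035 0.1771 0.034 ] [0.5036 0.1775 0.038 ]
white 395.0 ((266.45880126953125, 82.7094955444336), (22.185884475708008, 24.630739212036133), 177.2780303955078) [0.4922 0.2483 0.034 ] [0.4924 0.2479 0.038 ]
```

View pics/w2c.png

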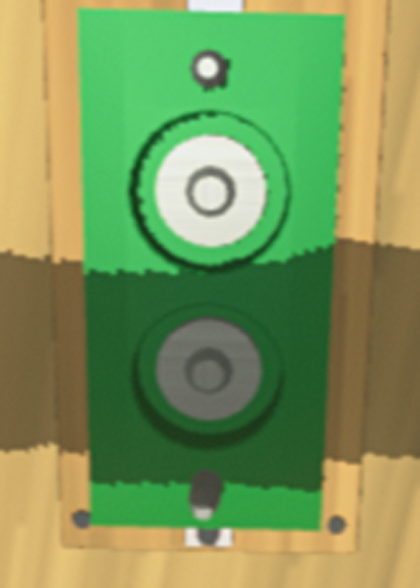

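Run:
```python
from h import *
import pickle
s,im=pickle.load(open("w2.pkl","rb"));k=ext("wrist",s)
a=at(k,(264.9,157.6),.038);b=at(k,(264.6,222.1),.038);da=at(k,(263.9,114.3),.074);db=at(k,(261.9,272.5),.074)
print(a,b,np.linalg.norm(a-b),da,db,np.linalg.norm(da-db))
for p,q in((a,b),(da,db)): print((p+q)/2,np.degrees(np.arctan2(*(p-q)[1::-1])))
# core rim projection for both candidates
for c in((.6717,.1306),(.6681,.1275)):
    t=np.linspace(0,6.28,40);P=np.array([px(k,(c[0]+.017*np.cos(x),c[1]+.017*np.sin(x),.034)) for x in t]);print(P.min(0),P.max(0))
hsv=cv2.cvtColor(im,cv2.COLOR_BGR2HSV);w=cv2.inRange(hsv,(0,0,130),(179,60,255));w[:, :390]=0;w[:,440:]=0
y,x=np.nonzero(w[205:255]);print(x.min(),x.max(),y.min()+205,y.max()+205)
```

```text
[0.5036 0.1774 0.038 ] [0.5154 0.1098 0.038 ] 0.06862976172030165 [0.4969 0.218  0.074 ] [0.5217 0.0683 0.074 ] 0.1517308642461335
[0.5095 0.1436 0.038 ] 99.94177336593802
[0.5093 0.1432 0.074 ] 99.40757388116944
[393.1144 214.0369] [424.3579 243.6164]
[389.1578 216.1458] [420.3372 245.6219]
394 424 215 243
```

Lower half: centre (0.509,0.143), yaw 99.6°. Core 1 is at (0.672,0.1306), so I'm going there now.

Request:
step_arm --plan '[1, 5, -0.5, -2, 0, 0, -0.5, 1, 10, -1, -4, 0, 0, -1, 1, 14.6, -1.5, -6, 0, 0, -1.3, 1, 14.6, -1.5, -11, 0, 0, -1.3, 1, 14.6, -1.5, -16, 0, 0, -1.3, 1, 14.6, -1.5, -20, 0, 0, -1.3, 1, 14.6, -1.5, -22, 0, 0, -1.3, 0.7, 14.6, -1.5, -22, 0, 0, -1.3]' --squeeze 25

```text
time_s: 2.35
tool_pos: [0.6696, 0.1337, 0.0352]
tool_rot: [-0.001, 0.644, 0.765, -0.001]
ft_force: [-0.3, 0.7, -0.1]
finger_gap: 0.813
finger_force: 0.0
```

Request:
step_arm --plan '[0, 0, 0, 0, 0, 0, 0, 0, 0, 0, 0, 0, 0, 0, 0, 0, 0, 0, 0, 0, 0, 0, 0, 0, 0, 0, 0, 0, 0, 0, 0, 0, 0, 0, 0, 0, 0, 0, 2, 0, 0, 0, 0, 0, 0, 5, 0, 0, 0, 0, 0, 0, 8, 0, 0, 0]'

```text
time_s: 3.35
tool_pos: [0.671, 0.1324, 0.1185]
tool_rot: [0.0, 0.644, 0.765, 0.0]
ft_force: [-0.0, 0.8, -0.1]
finger_gap: 0.373
finger_force: 24.9
```

Run:
```python
from h import *
for i in range(3): s=ctrl.read_state();im=ctrl.get_image("wrist")
print(s["time_s"],s["tool_pos"],yaw(s),abs(s["joint_velocities"]).max())
cv2.imwrite("pics/w3.png",im)
k=ext("wrist",s)
z=s["tool_pos"][2]-.036+.034
hsv=cv2.cvtColor(im,cv2.COLOR_BGR2HSV);w=cv2.inRange(hsv,(0,0,140),(179,50,255))
cs,_=cv2.findContours(w,cv2.RETR_EXTERNAL,cv2.CHAIN_APPROX_NONE)
for q in cs:
    if cv2.contourArea(q)>150: print(cv2.contourArea(q),cv2.boundingRect(q))
t=np.linspace(0,6.28,60);c=s["tool_pos"]
P=np.array([px(k,(c[0]+.017*np.cos(x),c[1]+.017*np.sin(x),z)) for x in t]);print(P.min(0),P.max(0))
```

```text
3.45 [0.6737 0.1326 0.1215] 9.744448967952204 0.04628395081591993
4026.5 (242, 262, 75, 70)
7296.0 (388, 153, 116, 146)
1646.5 (0, 79, 42, 71)
[239.0143 255.6256] [322.2295 330.5666]
```

View pics/w3.png

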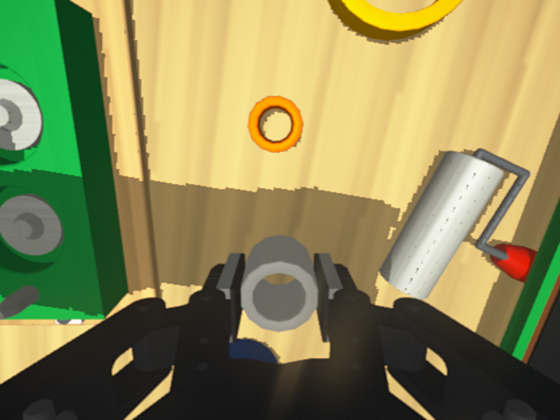

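The core is gripped upright and centred between the pads, its top rim at about (279,297), and the fingers are clear of the look-alikes. I'll re-read the settled pose and fit the rim.

```bash
cat > rim.py <<'E'
from h import *
from scipy.optimize import least_squares
def rim(im,s,v0=240):
    k=ext("wrist",s);c=s["tool_pos"]
    g=cv2.cvtColor(im,cv2.COLOR_BGR2GRAY);hsv=cv2.cvtColor(im,cv2.COLOR_BGR2HSV)
    w=cv2.inRange(hsv,(0,0,140),(179,50,255))
    cs,_=cv2.findContours(w,cv2.RETR_CCOMP,cv2.CHAIN_APPROX_NONE)
    t=np.linspace(0,6.28,60)
    for q in cs:
        x,y,ww,hh=cv2.boundingRect(q)
        if abs(x+ww/2-280)<25 and 30<ww<100 and y>200:
            e=cv2.fitEllipse(q)
            for r in(.017,.011):
                def f(p):
                    P=np.array([px(k,(p[0]+r*np.cos(a),p[1]+r*np.sin(a),p[2])) for a in t]);return np.r_[P.min(0)-[x,y],P.max(0)-[x+ww,y+hh]]
                o=least_squares(f,np.r_[c[:2],c[2]-.005],x_scale=.01);print((x,y,ww,hh),r,"core-tool",o.x-c,"res",abs(o.fun).max())
E
python3 - <<'E'
from rim import *
s=ctrl.read_state();im=ctrl.get_image("wrist")
print(s["time_s"],s["tool_pos"],yaw(s),abs(s["joint_velocities"]).max(),s["ft_force"])
rim(im,s)
E
```

```text
3.5 [0.6724 0.1326 0.1194] 9.751084889751128 0.0410347926002867 [ 0.4492  0.9636 -0.5046]
(242, 262, 75, 70) 0.017 core-tool [ 0.0009 -0.0075 -0.0124] res 0.767203387930067
(242, 262, 75, 70) 0.011 core-tool [-0.0039  0.0182  0.0336] res 0.767203388941823
(251, 272, 56, 51) 0.017 core-tool [ 0.0053 -0.0334 -0.0585] res 0.21292597799657642
(251, 272, 56, 51) 0.011 core-tool [-0.001   0.0015  0.0038] res 0.2129259800784098
```

Request:
step_arm --plan '[0, -4, 1, 0.5, 0, 0, 0, 0, -9, 2.5, 0.5, 0, 0, 0, 0, -14, 4, 0.5, 0, 0, 0, 0, -16.7, 4.7, 0, 0, 0, 0, 0, -16.7, 4.7, -1, 0, 0, 0, 0, -16.7, 4.7, -2, 0, 0, 0, 0, -16.7, 4.7, -2.5, 0, 0, 0, 0, -16.7, 4.7, -2.5, 0, 0, 0]'

```text
time_s: 4.55
tool_pos: [0.5043, 0.1789, 0.0906]
tool_rot: [-0.0, 0.645, 0.764, -0.0]
ft_force: [-0.2, -0.0, 0.0]
finger_gap: 0.372
finger_force: 25.1
```

Run:
```python
from rim import *
for i in range(3): s=ctrl.read_state();im=ctrl.get_image("wrist")
print(s["time_s"],s["tool_pos"],yaw(s),abs(s["joint_velocities"]).max(),s["ft_force"])
rim(im,s);cv2.imwrite("pics/w4.png",im)
```

```text
4.65 [0.5044 0.1792 0.0912] 9.71339138861717 0.009600714694441662 [-0.2622  0.7422  0.0723]
(246, 351, 42, 13) 0.017 core-tool [ 0.0168 -0.1802 -0.1872] res 6.666341487253305
(246, 351, 42, 13) 0.011 core-tool [ 0.0066 -0.0935 -0.0795] res 6.666340334517372
(242, 262, 70, 70) 0.017 core-tool [ 0.0001 -0.0104 -0.0173] res 2.048294879530488
(242, 262, 70, 70) 0.011 core-tool [-0.0041  0.0164  0.0304] res 2.048294865924845
```

View pics/w4.png

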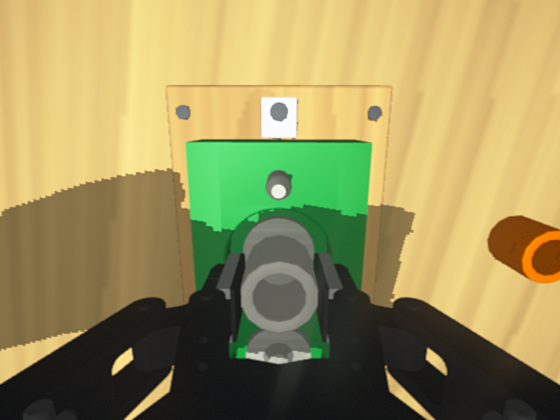

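The core is held over cavity a, and dowel a (278,191) lines up with it. Lowering until contact.

Request:
step_arm --plan '[0, -0.1, 0, -0.5, 0, 0, 0, 0, -0.1, 0, -0.9, 0, 0, 0, 0, -0.1, 0, -1.2, 0, 0, 0, 0, -0.1, 0, -1.4, 0, 0, 0, 0, -0.1, 0, -1.6, 0, 0, 0, 0, -0.1, 0, -1.7, 0, 0, 0, 0, -0.1, 0, -1.7, 0, 0, 0, 0, -0.1, 0, -1.7, 0, 0, 0]'

```text
time_s: 5.7
tool_pos: [0.5028, 0.1795, 0.0745]
tool_rot: [-0.0, 0.644, 0.765, 0.0]
ft_force: [-1.8, -0.4, 3.7]
finger_gap: 0.373
finger_force: 25.4
```

Request:
step_arm --plan '[0.6, 0, 0, 0, 0, 0, 0, 0.8, 0, 0, 0, 0, 0, 0, 0.8, 0, 0, 0, 0, 0, 0, 0.8, 0, 0, 3, 0, 0, 0, 0.8, 0, 0, 8, 0, 0, 0, 0.9, 2, -5, 12, 0, 0, 0, 0.9, 4, -10, 13, 0, 0, 0, 0.9, 7, -15, 13, 0, 0, 0]'

```text
time_s: 6.7
tool_pos: [0.5739, 0.0282, 0.206]
tool_rot: [0.001, 0.644, 0.765, 0.001]
ft_force: [0.9, 0.5, -0.7]
finger_gap: 0.9
finger_force: 0.0
```

Request:
step_arm --plan '[1, 2, -5, 0, 0, 0, 0, 1, 4, -10, 0, 0, 0, 0, 1, 6, -14, 0, 0, 0, 0, 1, 8, -17, 0, 0, 0, 0, 1, 8, -17, 0, 0, 0, 0, 1, 8, -17, 0, 0, 0, 0, 1, 8, -17, 0, 0, 0, 0, 1, 8, -17, 0, 0, 0, 0]'

```text
time_s: 7.7
tool_pos: [0.6527, -0.1392, 0.2044]
tool_rot: [-0.0, 0.644, 0.765, 0.0]
ft_force: [-0.0, 0.4, -0.2]
finger_gap: 1.003
finger_force: 0.0
```

Run:
```python
from rim import *
import pickle
for i in range(2): s=ctrl.read_state();im=ctrl.get_image("wrist")
print(s["time_s"],s["tool_pos"],yaw(s),abs(s["joint_velocities"]).max(),s["ft_force"])
cv2.imwrite("pics/w5.png",im);pickle.dump((s,im),open("w5.pkl","wb"))
k=ext("wrist",s)
hsv=cv2.cvtColor(im,cv2.COLOR_BGR2HSV);w=cv2.inRange(hsv,(0,0,130),(179,60,255))
cs,_=cv2.findContours(w,cv2.RETR_EXTERNAL,cv2.CHAIN_APPROX_NONE)
for q in cs:
    if cv2.contourArea(q)>150: e=cv2.fitEllipse(q);print(cv2.contourArea(q),cv2.boundingRect(q),e,at(k,e[0],.034))
```

```text
7.75 [ 0.6528 -0.1395  0.2045] 9.827715505655826 0.005084822357053563 [-0.5229 -0.8036 -0.6492]
200.5 (362, 289, 19, 30) ((374.1967468261719, 303.63873291015625), (22.393400192260742, 26.049894332885742), 178.39710998535156) [ 0.7628 -0.2256  0.034 ]
847.0 (258, 213, 36, 33) ((275.2946472167969, 228.79782104492188), (31.69194984436035, 34.13443374633789), 102.54109191894531) [ 0.6532 -0.1656  0.034 ]
1137.0 (399, 138, 39, 39) ((418.3038635253906, 156.88426208496094), (36.05588912963867, 40.197532653808594), 45.484867095947266) [ 0.7654 -0.0792  0.034 ]
4783.5 (288, 3, 75, 82) ((325.1028747558594, 43.48979568481445), (74.36629486083984, 81.95572662353516), 10.649271011352539) [ 0.6664 -0.005   0.034 ]
```

View pics/w5.png

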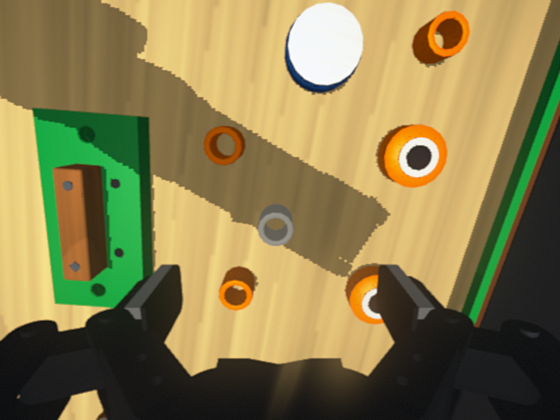

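Core 2's rim is at about (276,228). The orange look-alikes at (224,145) and (236,290) and the wheels at (418,157) and (372,303) all clear the finger paths.

Request:
step_arm --plan '[0.75, 0, -1.5, -2, 0, 0, 0, 0.75, 0, -2.6, -5, 0, 0, 0, 0.75, 0, -2.6, -9, 0, 0, 0, 0.75, 0, -2.6, -13, 0, 0, 0, 0.75, 0, -2.6, -16, 0, 0, 0, 0.75, 0, -2.6, -16.8, 0, 0, 0, 0.75, 0, -2.6, -16.8, 0, 0, 0, 0, 0, -2.6, -16.8, 0, 0, 0]' --squeeze 25

```text
time_s: 8.8
tool_pos: [0.6538, -0.1671, 0.0376]
tool_rot: [0.001, 0.644, 0.765, 0.0]
ft_force: [0.1, -0.7, 0.1]
finger_gap: 0.555
finger_force: 0.0
```

Request:
step_arm --plan '[0, 0, 0, 0, 0, 0, 0, 0, 0, 0, 0, 0, 0, 0, 0, 0, 0, 0, 0, 0, 0, 0, 0, 0, 0, 0, 0, 0, 0, 0, 0, 3, 0, 0, 0, 0, 0, 0, 8, 0, 0, 0, 0, -2, 5, 9, 0, 0, 0, 0, -4, 10, 9, 0, 0, 0]'

```text
time_s: 9.8
tool_pos: [0.6133, -0.0659, 0.128]
tool_rot: [0.001, 0.645, 0.764, 0.001]
ft_force: [-0.5, 1.8, -1.0]
finger_gap: 0.383
finger_force: 25.1
```

Request:
step_arm --plan '[0, -2.5, 5, 0, 0, 0, 0, 0, -5, 10, 0, 0, 0, 0, 0, -8, 14, 0, 0, 0, 0, 0, -9.8, 17.6, 0, 0, 0, 0, 0, -9.8, 17.6, -1, 0, 0, 0, 0, -9.8, 17.6, -2.5, 0, 0, 0, 0, -9.8, 17.6, -3.5, 0, 0, 0, 0, -9.8, 17.6, -3.5, 0, 0, 0]'

```text
time_s: 10.8
tool_pos: [0.5146, 0.108, 0.0902]
tool_rot: [-0.0, 0.645, 0.764, -0.001]
ft_force: [-0.3, 0.1, -0.2]
finger_gap: 0.387
finger_force: 25.1
```

Run:
```python
from rim import *
for i in range(3): s=ctrl.read_state();im=ctrl.get_image("wrist")
print(s["time_s"],s["tool_pos"],yaw(s),abs(s["joint_velocities"]).max(),s["ft_force"])
rim(im,s);cv2.imwrite("pics/w6.png",im)
k=ext("wrist",s);print("expect core a top",px(k,(.5037,.1769,.072)),"tool-centred rim",px(k,s["tool_pos"]+[0,0,-.002]))
```

```text
10.9 [0.5151 0.1086 0.0911] 9.667986904289258 0.013492777767525239 [ 0.2563  0.3263 -0.6614]
(240, 254, 78, 71) 0.017 core-tool [-0.0002 -0.0027 -0.01  ] res 0.15395205548207969
(240, 254, 78, 71) 0.011 core-tool [-0.0043  0.0214  0.0351] res 0.15395204607261803
(250, 265, 58, 51) 0.017 core-tool [ 0.004  -0.0279 -0.0566] res 0.3825603004502227
(250, 265, 58, 51) 0.011 core-tool [-0.0016  0.0051  0.005 ] res 0.3825603073703405
(252, 213, 55, 16) 0.017 core-tool [ 0.003 -0.019 -0.172] res 9.714139489444136
(252, 213, 55, 16) 0.011 core-tool [-0.0022  0.0108 -0.0697] res 9.714140014891711
expect core a top [281.1845 118.5929] tool-centred rim [280.703  294.3475]
```

View pics/w6.png

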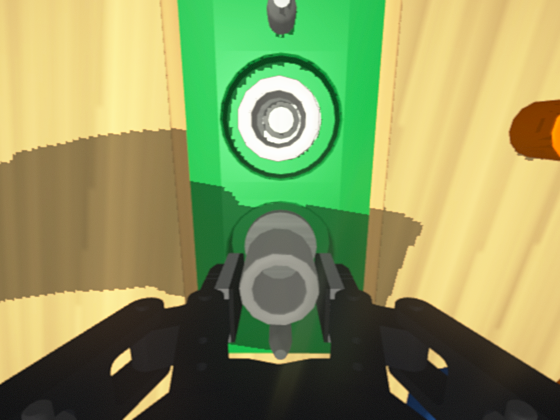

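Cavity a holds core 1, its rim around (279,118) with the boss visible through the bore. Core 2 is held at (279,290) over cavity b, offset within 2 mm. Lowering.

Request:
step_arm --plan '[0, 0, 0, -0.5, 0, 0, 0, 0, 0, 0, -0.9, 0, 0, 0, 0, 0, 0, -1.2, 0, 0, 0, 0, 0, 0, -1.4, 0, 0, 0, 0, 0, 0, -1.6, 0, 0, 0, 0, 0, 0, -1.7, 0, 0, 0, 0, 0, 0, -1.7, 0, 0, 0, 0, 0, 0, -1.7, 0, 0, 0]'

```text
time_s: 11.95
tool_pos: [0.5148, 0.1095, 0.0745]
tool_rot: [-0.0, 0.644, 0.765, 0.0]
ft_force: [-1.7, 0.3, 3.6]
finger_gap: 0.384
finger_force: 25.4
```

Request:
step_arm --plan '[0.6, 0, 0, 0, 0, 0, 0, 0.8, 0, 0, 0, 0, 0, 0, 0.8, 0, 0, 0, 0, 0, 0, 0.8, 0, 0, 3, 0, 0, 0, 0.8, 0, 0, 8, 0, 0, 0, 0.9, 0, -4, 12, 0, 0, 0, 1, -1, -9, 14, 0, 0, 0, 1, -2, -14, 15, 0, 0, 0]'

```text
time_s: 12.95
tool_pos: [0.4952, -0.0318, 0.2257]
tool_rot: [0.001, 0.644, 0.765, 0.001]
ft_force: [1.0, -0.1, -0.6]
finger_gap: 1.002
finger_force: 0.0
```

Request:
step_arm --plan '[1, 0, -5, 0, 0, 0, 0, 1, 0, -10, 0, 0, 0, 0, 1, 0, -12, 0, 0, 0, 0, 1, 0, -12, 0, 0, 0, 0, 1, 0, -12, 0, 0, 0, 0, 1, 0, -12, 0, 0, 0, 0, 1, 0, -12, 0, 0, 0, 0, 1, 0, -12, 0, 0, 0, 0]'

```text
time_s: 13.95
tool_pos: [0.495, -0.1499, 0.2243]
tool_rot: [-0.0, 0.644, 0.765, 0.0]
ft_force: [0.6, 0.2, 0.2]
finger_gap: 0.999
finger_force: 0.0
```

Run:
```python
from rim import *
import pickle
for i in range(2): s=ctrl.read_state();im=ctrl.get_image("wrist")
print(s["time_s"],s["tool_pos"],yaw(s),abs(s["joint_velocities"]).max(),s["ft_force"])
cv2.imwrite("pics/w7.png",im);pickle.dump((s,im),open("w7.pkl","wb"))
```

```text
14.0 [ 0.4949 -0.1501  0.2243] 9.79559510250575 0.004379335161033891 [-0.5578 -0.2067  0.9033]
```

View pics/w7.png

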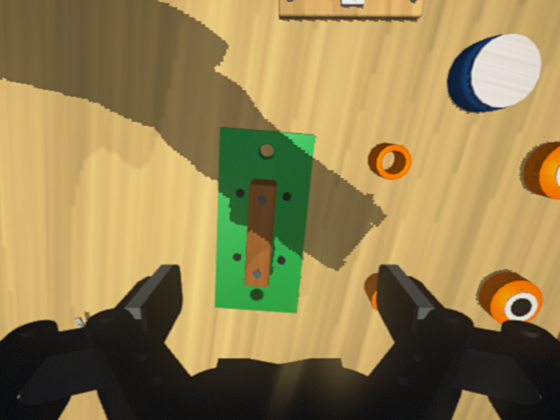

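The upper half: holes at about (266,151) and (257,295), handle from (262,181) to (258,287), and nothing close beside the handle.

Run:
```python
from h import *
import pickle
s,im=pickle.load(open("w7.pkl","rb"));k=ext("wrist",s)
hsv=cv2.cvtColor(im,cv2.COLOR_BGR2HSV);g=cv2.inRange(hsv,(45,90,20),(85,255,255))
cs,h=cv2.findContours(g,cv2.RETR_CCOMP,cv2.CHAIN_APPROX_NONE)
for q,hh in zip(cs,h[0]):
    if len(q)>12:
        a=cv2.contourArea(q)
        if hh[3]<0 and a>5000:
            b=cv2.approxPolyDP(cv2.convexHull(q),6,True)[:,0].astype(float);print("corners");[print(c,at(k,c,.027)) for c in b]
        elif hh[3]>=0: e=cv2.fitEllipse(q);print("hole",a,e[0],e[1],at(k,e[0],.027),at(k,e[0],.059))
b=cv2.inRange(hsv,(3,100,20),(18,255,200));b[:170]=0;b[295:]=0;b[:,:230]=0;b[:,290:]=0
c=max(cv2.findContours(b,cv2.RETR_EXTERNAL,cv2.CHAIN_APPROX_NONE)[0],key=cv2.contourArea)
r=cv2.minAreaRect(c);print(r)
for p in cv2.boxPoints(r): print(at(k,p,.059))
```

```text
corners
[221. 127.] [ 0.4298 -0.0951  0.027 ]
[315. 136.] [ 0.5179 -0.0881  0.027 ]
[296. 312.] [ 0.5346 -0.2749  0.027 ]
[215. 306.] [ 0.4466 -0.2827  0.027 ]
hole 44.0 (280.8237609863281, 260.0) (7.441129207611084, 7.928956031799316) [ 0.5078 -0.2175  0.027 ] [ 0.5053 -0.204   0.059 ]
hole 44.5 (236.70611572265625, 256.6765441894531) (7.483880519866943, 7.886340618133545) [ 0.462  -0.2216  0.027 ] [ 0.4641 -0.2077  0.059 ]
hole 54.5 (286.3702697753906, 196.1426239013672) (8.073468208312988, 8.91409969329834) [ 0.5015 -0.1496  0.027 ] [ 0.4997 -0.143   0.059 ]
hole 61.0 (239.5, 192.63612365722656) (8.768661499023438, 9.128561973571777) [ 0.4554 -0.154   0.027 ] [ 0.4582 -0.1469  0.059 ]
hole 2929.5 (259.5400390625, 231.337646484375) (30.090112686157227, 140.92575073242188) [ 0.4811 -0.1902  0.027 ] [ 0.4813 -0.1795  0.059 ]
hole 164.0 (266.50445556640625, 150.02243041992188) (13.765116691589355, 15.353410720825195) [ 0.475  -0.1087  0.027 ] [ 0.4758 -0.1063  0.059 ]
((259.4358825683594, 232.46240234375), (25.144182205200195, 106.09780883789062), 3.814074993133545)
[ 0.4743 -0.235   0.059 ]
[ 0.4659 -0.133   0.059 ]
[ 0.4878 -0.1307  0.059 ]
[ 0.4982 -0.2327  0.059 ]
```

Request:
step_arm --plan '[1, -0.6, -2, -1, 0, 0, -2.5, 1, -1.3, -3.5, -3, 0, 0, -4.7, 1, -1.3, -3.5, -7, 0, 0, -4.7, 1, -1.3, -3.5, -11, 0, 0, -4.7, 1, -1.3, -3.5, -14, 0, 0, -4.7, 1, -1.3, -3.5, -16, 0, 0, -4.7, 1, -1.3, -3.5, -17, 0, 0, -4.7, 1, -1.3, -3.5, -17, 0, 0, -4.7]' --squeeze 60

```text
time_s: 15.05
tool_pos: [0.4817, -0.1855, 0.054]
tool_rot: [-0.0, 0.675, 0.738, -0.0]
ft_force: [0.6, -0.4, -0.2]
finger_gap: 0.999
finger_force: 0.0
```

Request:
step_arm --plan '[0.4, 0, 0, 0, 0, 0, 0, 0, 0, 0, 0, 0, 0, 0, 0, 0, 0, 0, 0, 0, 0, 0, 0, 0, 0, 0, 0, 0, 0, 0, 0, 0, 0, 0, 0, 0, 0, 0, 0, 0, 0, 0, 0, 0, 0, 0, 0, 0, 0, 0, 0, 0, 0, 0, 0, 0]'

```text
time_s: 16.05
tool_pos: [0.4823, -0.1856, 0.0549]
tool_rot: [0.001, 0.675, 0.738, 0.0]
ft_force: [-0.1, 0.0, 6.0]
finger_gap: 0.272
finger_force: 60.3
```

Request:
step_arm --plan '[0, 0, 0, 3, 0, 0, 0, 0, 0, 0, 7, 0, 0, 0, 0, 0, 0, 11, 0, 0, 0, 0, 0.5, 4, 12, 0, 0, 1, 0, 1, 9, 12, 0, 0, 2, 0, 1.5, 14, 12, 0, 0, 3, 0, 2, 19, 12, 0, 0, 4, 0, 2.4, 23, 12, 0, 0, 4.5]'

```text
time_s: 17.05
tool_pos: [0.5051, 0.047, 0.1738]
tool_rot: [-0.001, 0.645, 0.764, -0.0]
ft_force: [1.0, 0.4, -2.9]
finger_gap: 0.27
finger_force: 59.9
```

Request:
step_arm --plan '[0, 0.2, 4, 0, 0, 0, 0, 0, 0.3, 8, 0, 0, 0, 0, 0, 0.3, 9.9, 0, 0, 0, 0, 0, 0.3, 9.9, 0, 0, 0, 0, 0, 0.3, 9.9, 0, 0, 0, 0, 0, 0.3, 9.9, -1, 0, 0, 0, 0, 0.3, 9.9, -1, 0, 0, 0, 0, 0.3, 9.9, -1, 0, 0, 0]'

```text
time_s: 18.05
tool_pos: [0.5088, 0.1429, 0.1641]
tool_rot: [-0.0, 0.646, 0.763, -0.0]
ft_force: [0.4, 0.9, -3.7]
finger_gap: 0.268
finger_force: 59.8
```

Run:
```python
from rim import *
import pickle
for i in range(3): s=ctrl.read_state();im=ctrl.get_image("wrist")
print(s["time_s"],s["tool_pos"],yaw(s),abs(s["joint_velocities"]).max(),s["ft_force"],s["finger_gap"])
cv2.imwrite("pics/w8.png",im);pickle.dump((s,im),open("w8.pkl","wb"))
k=ext("wrist",s)
z0=s["tool_pos"][2]-.0549
y=np.radians(yaw(s)+90);u=np.array([np.cos(y),np.sin(y),0])
c=s["tool_pos"].copy();c[2]=z0+.027
print("hole_a expect",px(k,c+.076*u),"dowel_a expect",px(k,(.5094-.076*.167,.1434+.076*.986,.074)))
```

```text
18.15 [0.509  0.1432 0.1644] 9.529081149666341 0.0037703356757636283 [ 0.4576  0.722  -3.5228] 0.26757117499633615
hole_a expect [280.6035 102.47  ] dowel_a expect [280.6264 109.3232]
```

View pics/w8.png

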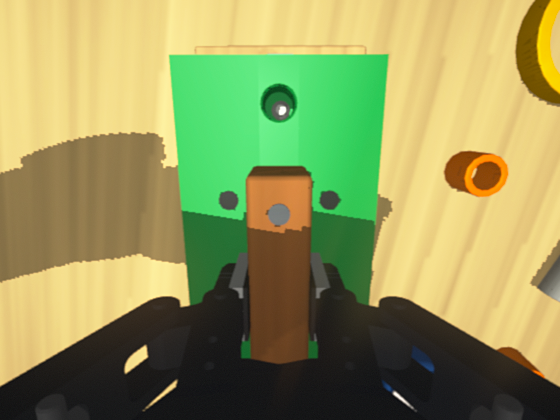

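The dowel tip at (280,110) is visible inside hole a at (279,103), so the fit is nearly aligned. Measuring the hole and dowel numerically.

Run:
```python
from h import *
import pickle
s,im=pickle.load(open("w8.pkl","rb"));k=ext("wrist",s)
z0=s["tool_pos"][2]-.0549
hsv=cv2.cvtColor(im,cv2.COLOR_BGR2HSV)
roi=np.zeros(im.shape[:2],np.uint8);roi[78:130,255:305]=1
v=hsv[:,:,2];print(v[103,250:310:3],v[80:128:3,279])
m=((v<150)|(hsv[:,:,1]<80)).astype(np.uint8)*roi
c=max(cv2.findContours(m,cv2.RETR_EXTERNAL,cv2.CHAIN_APPROX_NONE)[0],key=cv2.contourArea)
e=cv2.fitEllipse(c);print(e,cv2.boundingRect(c))
h=at(k,e[0],z0+.027)
w=((hsv[:,:,1]<60)&(v>170)).astype(np.uint8)*roi;y,x=np.nonzero(w);print(x.min(),x.max(),y.min(),y.max())
d=at(k,(x.mean(),y.mean()),.074)
t=s["tool_pos"];yw=np.radians(yaw(s));ex=np.array([np.cos(yw),np.sin(yw),0]);ey=np.array([-np.sin(yw),np.cos(yw),0])
for n,p in(("hole",h),("dowel",d)): print(n,p,"in tool axes",(p-t)@ex,(p-t)@ey)
# block side edges, for yaw: columns at rows
g=cv2.inRange(hsv,(45,90,20),(85,255,255))
for r in(70,100,130,160,200,240): q=np.nonzero(g[r])[0];L,Rr=at(k,(q.min(),r),z0+.027),at(k,(q.max()+1,r),z0+.027);print(r,(L-t)@ex,(Rr-t)@ex,(L-t)@ey)
```

```text
[233 233 233 228 110 100 117 119 106  89  88  83  93 117  96 131 229 227
 226 225] [236 184  80  70 104 116 117  90 106 164 236 246  92  98 185 238]
((277.80914306640625, 102.17298126220703), (33.46880340576172, 36.229129791259766), 9.63609790802002) (261, 84, 35, 38)
279 285 106 114
hole [0.4952 0.2181 0.1365] in tool axes -0.001184756427022187 0.07611943108080166
dowel [0.4976 0.2181 0.074 ] in tool axes 0.0011456458473371647 0.07567965963263398
70 -0.045772851467349156 0.04400954296493173 0.0887341867499193
100 -0.04553779865253381 0.04418609728410855 0.07699418480565622
130 -0.0457247950308566 0.0443709337785597 0.06470349923162942
160 -0.04547729694923167 0.04412101408394978 0.051822372265711666
200 -0.046044491184184355 0.044685119582907995 0.03365330831736465
240 -0.045702850659448235 0.04433983999320621 0.014240775051949435
```

Request:
step_arm --plan '[0, 0.13, 0, -1, 0, 0, 0, 0, 0.13, 0, -2, 0, 0, 0, 0, 0.13, 0, -3, 0, 0, 0, 0, 0.13, 0, -3.6, 0, 0, 0, 0, 0.13, 0, -4.1, 0, 0, 0, 0, 0.13, 0, -4.5, 0, 0, 0, 0, 0.13, 0, -4.9, 0, 0, 0, 0, 0.13, 0, -4.9, 0, 0, 0]'

```text
time_s: 19.2
tool_pos: [0.51, 0.1435, 0.1151]
tool_rot: [-0.0, 0.646, 0.764, -0.0]
ft_force: [-0.1, -0.0, -3.1]
finger_gap: 0.27
finger_force: 59.9
```

Request:
step_arm --plan '[0, 0, 0, -0.2, 0, 0, 0, 0, 0, 0, -0.4, 0, 0, 0, 0, 0, 0, -0.6, 0, 0, 0, 0, 0, 0, -0.8, 0, 0, 0, 0, 0, 0, -1, 0, 0, 0, 0, 0, 0, -1.1, 0, 0, 0, 0, 0, 0, -1.1, 0, 0, 0, 0, 0, 0, -1.1, 0, 0, 0]' --squeeze 90

```text
time_s: 20.2
tool_pos: [0.5102, 0.1435, 0.1048]
tool_rot: [-0.0, 0.646, 0.764, 0.0]
ft_force: [-2.2, -0.2, 6.6]
finger_gap: 0.265
finger_force: 93.5
```

Request:
step_arm --plan '[0, 0, 0, -0.05, 0, 0, 0, 0, 0, 0, -0.1, 0, 0, 0, 0, 0, 0, -0.15, 0, 0, 0, 0, 0, 0, -0.2, 0, 0, 0, 0, 0, 0, -0.2, 0, 0, 0, 0, 0, 0, -0.2, 0, 0, 0, 0, 0, 0, -0.2, 0, 0, 0, 0, 0, 0, -0.2, 0, 0, 0]'

```text
time_s: 21.2
tool_pos: [0.5102, 0.1436, 0.104]
tool_rot: [-0.0, 0.646, 0.764, 0.001]
ft_force: [-3.5, -0.4, 18.4]
finger_gap: 0.262
finger_force: 95.3
```

Request:
step_arm --plan '[0, 0, 0, -0.05, 0, 0, 0, 0, 0, 0, -0.1, 0, 0, 0, 0, 0, 0, -0.1, 0, 0, 0, 0, 0, 0, -0.1, 0, 0, 0, 0, 0, 0, -0.1, 0, 0, 0, 0, 0, 0, -0.1, 0, 0, 0, 0, 0, 0, -0.1, 0, 0, 0, 0, 0, 0, -0.1, 0, 0, 0]'

```text
time_s: 22.2
tool_pos: [0.5102, 0.1435, 0.104]
tool_rot: [-0.0, 0.646, 0.763, 0.001]
ft_force: [-7.2, -1.1, 28.2]
finger_gap: 0.265
finger_force: 96.6
```

The height stayed at 0.1040 m while the push rose from 18 N to 28 N. That is a hard stop at the shut height, so I'm handing in.

```bash
python3 -c "
from station import ctrl
print(ctrl.finish_job())"
```

```text
the job is handed in; nothing more can be done
None
```

I handed the job in at about 22 s with both cores on their bosses, the upper half down on the dowels, and the mould held shut at about 28 N. I took it as fully shut because it stopped hard at the expected height; no picture was taken after closing, and the hand-in returned no verdict.

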